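# Refit the chip cutter's catch plate on its pin and clamp it

### The arm

A 7-joint arm with a two-finger parallel gripper is mounted at the origin on a cart in front of the work surface, level with it; the furniture and walls round the work are solid. World frame = base frame: x ahead of the robot, y to its left, z up, the work surface at z = 0. Lengths are in m, angles in rad, forces in N, time in s.
With the tool pointing down it reaches from about 0.35 to 0.9 m from the base axis. Payload 8.1 kg.
Tool frame: the origin (TCP) lies at the very end of the fingers, on their centre line; the grasp point (between the pads) lies 19 mm behind it (grip_point_offset is the distance from the TCP to the grasp point, in m); z points along the fingers, x is the direction in which the jaws open and shut, and the axes are right-handed (so a half turn about z gives the same grasp; the last joint's range is limited). The gripper opens to 92 mm and grips with 3 to 60 N. Pads are 19 mm wide; open, the fingers measure 130 mm over their backs; the gripper's body (75 mm by 190 mm) begins 47 mm behind the grasp point.
Start: joints at [-1.205, 0.434, 0.025, 1.573, -0.012, 1.134, -0.075], TCP at [0.282, 0.558, 0.227] pointing down, gripper open.
Joint ranges: [-2.62, 2.62], [-0.44, 2.09], [-1.27, 1.32], [0.08, 2.57], [-1.32, 4.46], [0.12, 2], [-2.74, 2.74]. Speed limits (rad/s): [2.22, 2.22, 3.01, 3.01, 3.14, 3.14, 3.14].

### API

Orientations are given as a rotation vector (axis times angle).
In Python, from cell import observe, get_image, camera_model, sign_off, grip_point_offset gives the robot as it stands.
- The arm moves only by the tool play_rows, never from a script. Its argument "rows" is a list of rows, each a list of 7 numbers: the shift along the tool's x, y, z as a fraction of full scale, then the turn, a rotation vector about the tool's x, y, z as a fraction of full scale, then the closure, from -1 (fully open) to 1 (shut). A call has 1 to 5 rows; each row shifts and turns the pose as measured when the row begins, along the tool's axes as they then stand; what a row does not reach is not made up. Full scale, the value 1, is 0.15 m for a shift and 0.5 rad for a turn. A row lasts 1/10 s, in which the tool goes at most 50 mm and 8.59 degrees, less where a joint would pass 70% of its speed; a pose out of reach is approached as far as the arm can. A call with a number of a shift or a turn outside -1 to 1 is refused whole. A call with a gripper value outside its range is refused whole. The fingers move at their own pace and stop on an object; "force" is the grip in N (left out, the last holds). Time passes only in rows, so rows that do not move let the fingers close. It gives the time, the measured TCP pose, the force and the opening at its end, in the units of the state.
- observe(): the state, without advancing time (a new reading comes with each control period).
- get_image(name): name is "side" or "top" or "wrist"; returns the picture (480x640x3 uint8, blue, green, red); there is no depth.
- camera_model(name): a dict with "K" (3x3 intrinsics, pixels), "dist" ([k1, k2, p1, p2, k3] as OpenCV has them; the pictures are not rectified), "R" (3x3) and "t" (3): a world point X has camera coordinates R X + t. Camera axes: x right, y down, z forward; pixel columns grow to the right and rows downward; lengths in m; the calibration is good to about 2 mm. A picture is of the moment at which its call begins: read the wrist's pose just before it. camera_model takes no time and is no camera call; for the wrist camera it gives the pose at the moment of the call.
- sign_off(): hands the job in, once; it reports no verdict.
The state is a dict: "clock": time; "joints": joint angles; "dq": joint speeds; "joint_efforts": joint torques, N m; "position": TCP position; "ee_rot": TCP orientation; "force": force on the tool from outside, world axes, zero at the start; "ft_torque": the same for the moment, N m; "width": opening from 0.0 (shut) to 1.0 (fully open).
Only numpy, scipy, OpenCV 4.12 (cv2) and the standard library are available. Lean on these libraries where they do the work, as an engineer would, in place of code of your own. Each camera call takes 0.05 s, during which the arm holds its last target.

### The job

Push the loose steel catch plate along the chip cutter's bed, against the back fence and towards the blade grid, until its hole drops over the fixed pin and it lies flat; slide it, never lift it off the bed. Then push the captive wing knob fully down and, once it is down, turn it clockwise as far as it goes, and let go. Leave the tub, the pot and the dredger where they stand.

Things in the scene. Friction and masses are not known exactly. Their poses are not given: they have to be found in the camera images.
- bed: Fixed grey steel bed of the chip cutter, slab 8 mm thick (top at z 0.008), spanning x -98..+100, y -238..+87 mm of its frame. Origin on the worktop below the pin's axis; z up. The plate travels along bed +y. Upright blade-grid frame, 83 mm high, at y +67..+79 mm. A bridge (top at z 46 mm), y -37..-3 mm, reaches in over the fence from x +91 to +29 mm and carries the wing knob at x +43, y -20 mm.
- pin_top (a point): Top of the fixed steel pin of the bed, at the bed's x = y = 0, z 0.020: 12 mm diameter, rounded top, 12 mm high above the slab. Axes parallel to the bed's.
- fence (a point): Middle of the top edge of the back fence's plate-side face: bed x +56, y -75 mm, z 0.022 (14 mm above the slab). The fence is a steel bar 300 mm long along the bed's y. Axes parallel to the bed's.
- plate: Loose steel catch plate, 0.17 to 0.35 kg, 5 mm thick, flat part x -55..+55, y -115..+22 mm. Origin: centre of its 20 mm through hole, on the underside; z up. Seated, its axes are parallel to the bed's and its origin is 8 mm above the bed's. Far edge x +55 has no flange; against the fence the hole lines up with the pin to 1 mm. Starts 65-95 mm back along -y, 16-30 mm off the fence, turned <0.1 rad.
- flange_end (a point): Middle of the outer face of the plate's trailing flange (plate x 0, y -115 mm, 12 mm above the underside). This upturned flange is 4 mm thick, 24 mm high, 110 mm long; push it from outside along +y. Sliding takes a few N, riding up over the pin up to about 15 N. Axes parallel to the plate's.
- flange_side (a point): Middle of the outer face of the plate's near-side flange (plate x -55, y -47 mm, 12 mm above the underside). Upturned, 4 mm thick, 24 mm high, 137 mm long; push it from outside along +x to bring the plate against the fence. Axes parallel to the plate's.
- tongue (a point): Tip of the plate's leading tongue (plate y +46 mm, 15 mm above the underside): 60 mm wide, bent up at 30 degrees from y +22 mm, so that the plate rides up over the pin when pushed along +y and drops when the hole reaches the pin. Axes parallel to the plate's.
- knob_wing (a point): Centre of the wing of the captive black wing knob: a bar 60 mm long, 14 mm wide, 30 mm high (its top is 15 mm above this point, its underside 15 mm below) on a 12 mm stem above the bridge. x axis across the 14 mm width, y axis along the 60 mm length, z up; it moves and turns with the knob. Knob up: this point is at z 0.0795; fully down: at z 0.0625.
- clamp_press (a joint): How far the wing knob has been pushed down, m: 0 up, 0.017 fully down. Stays where it is left (friction about 3 N). If the plate is still riding on the pin the foot under the knob meets it and the knob cannot go fully down.
- clamp_turn (a joint): Turn of the wing knob, rad, growing clockwise seen from above: 0 with the wing along the bed's y axis, 1.5 at its stop. Starts between 0 and 0.3, light friction, stays where it is left.
- sauce_tub: Small lidded sauce tub, 66 x 73 x 37 mm, standing on the worktop on the robot's side of the bed; origin at the centre of its underside. Leave alone.
- steel_pot: Small open steel pot, 67 mm across, 52 mm high, on the worktop beyond the grid end of the bed; origin at the centre of its underside. Leave alone.
- dredger: White-metal salt dredger, 68 mm across, 115 mm high, on the worktop beyond the other end of the bed; origin at the centre of its underside. Leave alone.
Not all that is in view belongs to the job. There is more than one size of the plate; the job needs the smaller.

How it is judged:
On the way, in this order (a step that is already met when the one before it is completed fails the run):
1. the plate's hole has dropped over the pin and the plate lies flat (horizontal distance between plate and bed below 0.007 m and height (world z) of plate below 0.0105 m and angle between plate's own z axis and vertical below 0.03 rad), for 0.2 s.
2. the knob is pushed fully down (value of joint clamp_press above 0.014 m), for 0.1 s.
3. the knob is turned clockwise to its stop (value of joint clamp_turn above 1.25 rad and value of joint clamp_press above 0.014 m), for 0.1 s.
At the end, for the whole second after the job is handed in: The plate lies flat on the bed (within 0.03 rad and 2.5 mm of height) with its hole over the pin (axes within 7 mm), along the fence within 0.1 rad, at rest; the wing knob is down by more than 14 of 17 mm and turned by more than 1.25 of 1.5 rad (all of step 1 and all of step 3 and angle between the y axis of plate and the y axis of bed, either way round below 0.1 rad and linear speed of plate below 0.02 m/s); the robot touches nothing.
It fails at once if the plate is lifted off the bed (more than about 25 mm) (height (world z) of plate above 0.035 m).
It fails at once if the tub, the pot or the dredger is moved by more than 25 mm (distance of any of sauce_tub, steel_pot, dredger from where it was at the start of the episode above 0.025 m).
It also fails if it takes over 61 s, if anything falls off the work surface, if the arm or the gripper's body presses on something with over 40 N, if the wrist force passes 120 N, or if a joint passes its speed limit or range.

## Working session

There is one attempt and no reset: what is moved stays moved. The work goes in short steps, Python scripts to look and compute and a tool call to move; the robot and the scene stay as the last step left them, time stands still between calls to the robot, and variables do not carry over. Pictures are saved under pics/ and viewed, and the job is handed in when it is done.

Besides the shell and the picture viewer there is one more tool, called after "Request:" by a JSON object that holds its "name" and its "arguments", one argument or row to a line. play_rows: Moves the arm, as the interface text tells. Its arguments: {"type":"object","properties":{"rows":{"type":"array","items":{"type":"array","items":{"type":"number"}}},"force":{"type":"number"}},"required":["rows"]}

```bash
mkdir -p pics; ls; python3 - <<'E'
from cell import *
import cv2
for n in ("side","top","wrist"):
    cv2.imwrite(f"pics/{n}0.png",get_image(n))
    m=camera_model(n);print(n,m)
print(observe(),grip_point_offset)
E
```

```text
pics
side {'K': array([[520.55081437,   0.        , 318.37988722],
       [  0.        , 520.55081437, 242.67307881],
       [  0.        ,   0.        ,   1.        ]]), 'dist': array([0.04337283, 0.        , 0.        , 0.        , 0.        ]), 'R': array([[ 0.85881125, -0.51228758, -0.0021625 ],
       [-0.3105767 , -0.51729196, -0.79746545],
       [ 0.407413  ,  0.68554392, -0.60336074]]), 't': array([-0.49154485,  0.17454059,  1.12856943])}
top {'K': array([[571.81936417,   0.        , 321.6779697 ],
       [  0.        , 571.81936417, 229.76978944],
       [  0.        ,   0.        ,   1.        ]]), 'dist': array([0.02782219, 0.        , 0.        , 0.        , 0.        ]), 'R': array([[-0.37386282, -0.92746896, -0.00528358],
       [-0.88693931,  0.35917962, -0.29039398],
       [ 0.27122916, -0.1038813 , -0.95689259]]), 't': array([0.13522771, 0.51908153, 1.25283492])}
wrist {'K': array([[332.09811311,   0.        , 313.99621032],
       [  0.        , 332.09811311, 241.19168362],
       [  0.        ,   0.        ,   1.        ]]), 'dist': array([-0.01392057,  0.       
[... 254 characters left out ...]
k': 0.15, 'joints': array([-1.20459393,  0.43505139,  0.02499135,  1.57386969, -0.01162672,
        1.1340294 , -0.07512515]), 'dq': array([ 3.31101167e-04, -1.31079192e-03,  4.64156198e-05, -3.14638923e-03,
       -7.24940635e-04, -1.02807529e-03, -4.46280343e-04]), 'joint_efforts': array([ 2.72733552e-03, -6.68250918e+01,  9.86355320e-01, -3.14687455e+01,
       -6.04536035e-02,  3.93215718e-02,  1.60927275e-04]), 'position': array([0.28225262, 0.55719754, 0.22613974]), 'ee_rot': array([ 2.67613801e+00,  1.64420511e+00, -1.54058837e-03]), 'force': array([-1.08366312, -0.30985196,  0.46577671]), 'ft_torque': array([-0.01615414,  0.00847142, -0.00639543]), 'width': 1.0025113922998745} 0.0188
```

View pics/side0.png

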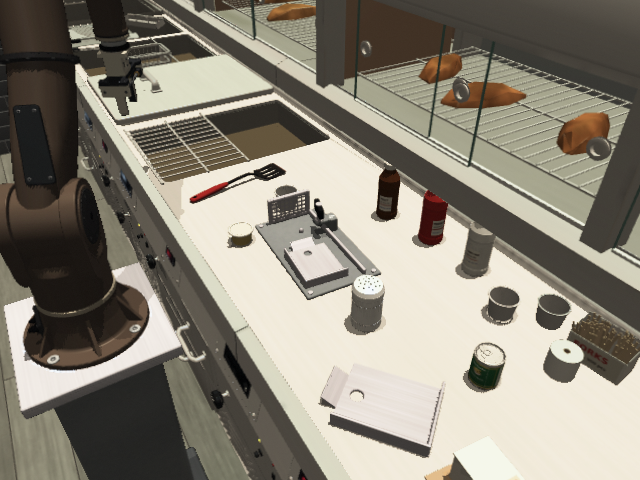

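View pics/top0.png

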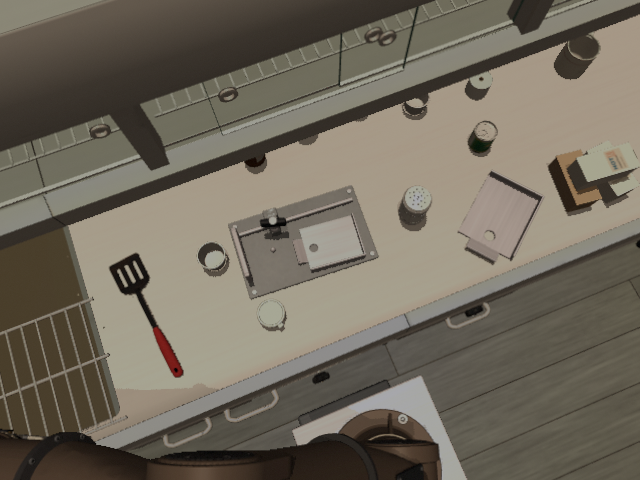

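View pics/wrist0.png

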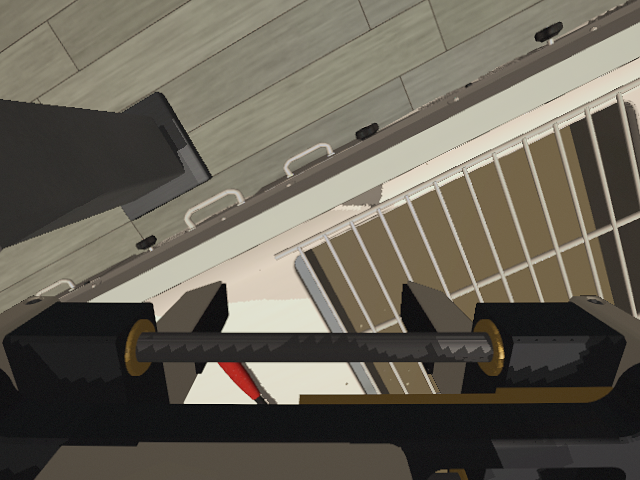

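```bash
python3 - <<'E'
import cv2
a=cv2.imread("pics/top0.png")[175:310,220:390];cv2.imwrite("pics/top0z.png",cv2.resize(a,None,fx=4.4,fy=4.4,interpolation=cv2.INTER_CUBIC))
a=cv2.imread("pics/side0.png")[180:300,250:390];cv2.imwrite("pics/side0z.png",cv2.resize(a,None,fx=5,fy=5,interpolation=cv2.INTER_CUBIC))
E
```

```text
(no output)
```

View pics/top0z.png

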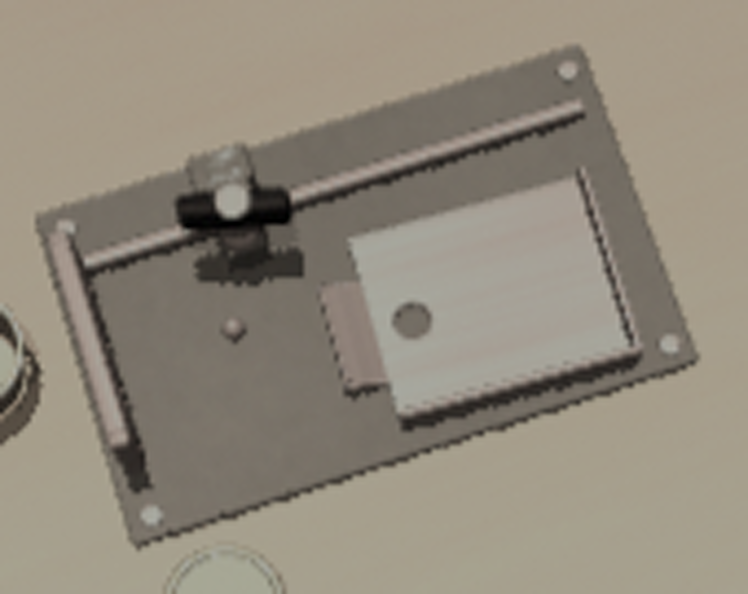

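View pics/side0z.png

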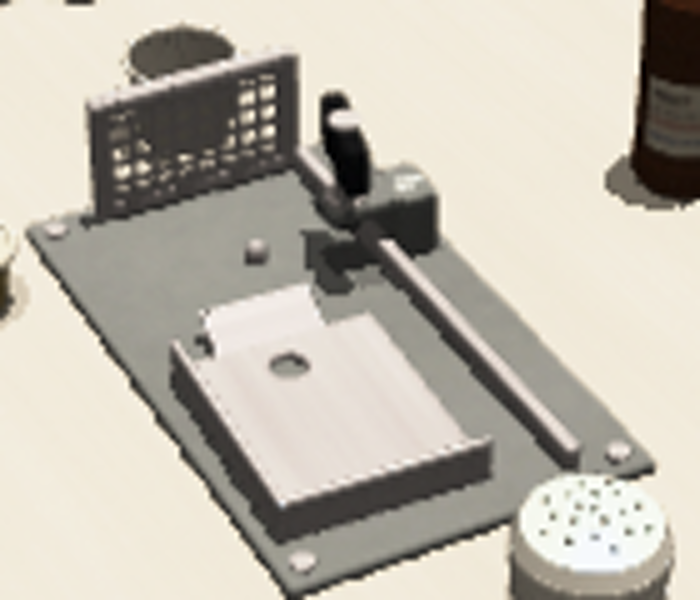

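```bash
cat > h.py <<'E'
import numpy as np,cv2
from scipy.optimize import least_squares
from cell import *
from scipy.spatial.transform import Rotation as Ro
CM={n:camera_model(n) for n in("side","top")}
def proj(n,P,m=None):
    m=m or CM[n]
    return cv2.projectPoints(np.array(P,float).reshape(-1,3),cv2.Rodrigues(m["R"])[0],m["t"],m["K"],m["dist"])[0].reshape(-1,2)
def T(p,L,z0=0):
    c,s=np.cos(p[2]),np.sin(p[2]);L=np.array(L,float)
    return np.c_[p[0]+c*L[:,0]-s*L[:,1],p[1]+s*L[:,0]+c*L[:,1],L[:,2]+z0]
def fit(obs,z0,p0,loss="soft_l1"):
    # obs: list (cam,local xyz(m),uv)
    def f(p):
        r=[]
        for n,l,uv in obs: r.append(proj(n,T(p,[l],z0))[0]-uv)
        return np.concatenate(r)
    s=least_squares(f,p0,loss=loss)
    return s.x,f(s.x).reshape(-1,2)
def cr(u,v,s,ox,oy): return np.array([(u+.5)/s-.5+ox,(v+.5)/s-.5+oy])
E
python3 - <<'E'
from h import *
t=lambda u,v:cr(u,v,4.4,220,175); s=lambda u,v:cr(u,v,5,250,180)
B=[("top",(.1,.087,.008),t(38,214)),("top",(.1,-.238,.008),t(578,45)),("top",(-.098,-.238,.008),t(694,355)),("top",(-.098,.087,.008),t(136,541)),("top",(0,0,.02),t(234,325)),
("side",(0,0,.02),s(256,243)),("side",(-.098,.087,.008),s(28,235)),("side",(.1,-.238,.008),s(655,465)),("side",(-.098,-.238,.008),s(290,592))]
P=[("top",(0,0,.005),t(412,321)),("top",(.055,.022,.005),t(349,238)),("top",(.055,-.115,.024),t(582,170)),("top",(-.055,-.115,.024),t(640,349)),("top",(-.055,.022,.024),t(404,411)),
("side",(0,0,.005),s(289,365)),("side",(.055,.022,.005),s(368,315)),("side",(.055,-.115,.024),s(492,441)),("side",(-.055,.022,.024),s(172,344)),("side",(-.055,-.115,.024),s(281,504))]
for o,z in((B,0),(P,.008)):
    p,r=fit(o,z,[.6,.05,0]);print(p.round(4));print(r.round(1).tolist())
    if o is B:
        b=p
        print("fence",T(b,[[.056,-.075,.022],[.043,-.02,.0795]]))
    else:
        d=p-b;c,si=np.cos(b[2]),np.sin(b[2]);print("plate in bed",c*d[0]+si*d[1],-si*d[0]+c*d[1],d[2])
E
```

```text
[ 0.5495  0.0513 -0.0619]
[[-0.8, -0.2], [1.1, -0.9], [1.8, 1.2], [-0.5, 1.2], [-0.1, -0.3], [0.2, -0.1], [-0.8, -1.8], [1.1, -0.5], [0.2, 0.2]]
fence [[ 0.60071025 -0.02697336  0.022     ]
 [ 0.59113694  0.0287254   0.0795    ]]
[ 0.5163 -0.0407 -0.1058]
[[0.1, -0.1], [-0.3, 0.2], [0.8, -1.4], [1.0, 0.0], [-0.9, 1.4], [0.1, 0.0], [0.4, -0.4], [0.4, -0.2], [-0.6, -1.0], [-0.2, 0.2]]
plate in bed -0.027425823540848607 -0.09396097592160699 -0.043945925321488985
```

```bash
cat >> h.py <<'E'
bed=np.array([.5495,.0513,-.0619])
def inbed(P):
    c,s=np.cos(bed[2]),np.sin(bed[2]);d=np.array(P)[:2]-bed[:2]
    return np.array([c*d[0]+s*d[1],-s*d[0]+c*d[1]])
def ray(n,uv,z,m=None):
    m=m or CM[n]
    q=cv2.undistortPoints(np.array([[uv]],float),m["K"],m["dist"])[0,0]
    d=m["R"].T@np.array([q[0],q[1],1]);o=-m["R"].T@m["t"]
    return o+d*(z-o[2])/d[2]
def go(bx,by,z,yawrel=0.,tgt=None):
    o=observe();R=Ro.from_rotvec(o["ee_rot"]);p=o["position"]
    w=T(bed,[[bx,by,z]])[0]
    ps=bed[2]+yawrel
    Rt=Ro.from_matrix(np.array([[np.cos(ps),np.sin(ps),0],[np.sin(ps),-np.cos(ps),0],[0,0,-1]]))
    print("t",o["clock"],"tcp bed",(inbed(p)*1e3).round(1),"z",(p[2]*1e3).round(1),"F",o["force"].round(1),"w",round(o["width"],3),"yawrel",round(float(np.arctan2(R.as_matrix()[1,0],R.as_matrix()[0,0])-bed[2]),3),"j",o["joints"].round(2))
    dl=R.inv().apply(w-p);print("shift full-scale",(dl/.15).round(3),"turn full-scale",((R.inv()*Rt).as_rotvec()/.5).round(3))
E
python3 - <<'E'
from h import *
for nm,uv,z in(("dredger top",(417,198),.11),("tub top",(271,312),.037),("pot top",(212,256),.052)):
    w=ray("top",uv,z);print(nm,w.round(3),inbed(w).round(3))
w=ray("side",(368,287),.11);print(inbed(w).round(3))
go(-.125,-.141,.12)
E
```

```text
dredger top [ 0.511 -0.297  0.11 ] [-0.017 -0.35 ]
tub top [0.404 0.108 0.037] [-0.149  0.048]
pot top [0.576 0.19  0.052] [0.018 0.14 ]
[-0.022 -0.363]
t 0.15 tcp bed [-298.   488.4] z 226.1 F [-1.1 -0.3  0.5] w 1.003 yawrel 1.164 j [-1.2   0.44  0.02  1.57 -0.01  1.13 -0.08]
shift full-scale [-3.396  2.72   0.712] turn full-scale [2.000e-03 2.000e-03 2.328e+00]
```

Request:
{"name": "play_rows", "arguments": {
  "rows": [
    [-0.26, 0.2, 0, 0, 0, 0.29, 1],
    [-0.23, 0.24, 0, 0, 0, 0.29, 1],
    [-0.19, 0.27, 0, 0, 0, 0.29, 1],
    [-0.15, 0.29, 0, 0, 0, 0.29, 1],
    [-0.1, 0.31, 0, 0, 0, 0.29, 1]
  ]
}}

```text
clock: 0.65
position: [0.3261, 0.3149, 0.2231]
ee_rot: [-3.09, -0.567, 0.006]
force: [1.3, -0.2, -0.5]
width: 0.612
```

```bash
python3 -c "
from h import *
go(-.125,-.141,.12)"
```

```text
t 0.65 tcp bed [-239.3  249.3] z 223.1 F [ 1.3 -0.2 -0.5] w 0.612 yawrel 0.425 j [-1.08  0.16  0.22  1.99 -0.04  1.01 -0.47]
shift full-scale [-0.376  2.685  0.686] turn full-scale [-0.001  0.008  0.849]
```

Request:
{"name": "play_rows", "arguments": {
  "rows": [
    [-0.05, 0.33, 0, 0, 0, 0.28, 1],
    [0, 0.33, 0, 0, 0, 0.28, 1],
    [0.05, 0.33, 0, 0, 0, 0.28, 1],
    [0.09, 0.32, 0.1, 0, 0, 0, 1],
    [0.09, 0.32, 0.1, 0, 0, 0, 1]
  ]
}}

```text
clock: 1.15
position: [0.3759, 0.0741, 0.1956]
ee_rot: [-3.135, 0.126, 0.0]
force: [1.6, 0.1, 0.4]
width: 0.18
```

```bash
python3 -c "
from h import *
go(-.125,-.141,.12)"
```

```text
t 1.15 tcp bed [-174.7   12. ] z 195.6 F [1.6 0.1 0.4] w 0.18 yawrel -0.019 j [-0.78  0.05  0.48  2.19 -0.04  0.91 -0.36]
shift full-scale [0.35  1.016 0.5  ] turn full-scale [-0.008  0.    -0.037]
```

Request:
{"name": "play_rows", "arguments": {
  "rows": [
    [0.07, 0.2, 0.1, 0, 0, -0.04, 1],
    [0.07, 0.2, 0.1, 0, 0, 0, 1],
    [0.07, 0.2, 0.1, 0, 0, 0, 1],
    [0.07, 0.2, 0.1, 0, 0, 0, 1],
    [0.07, 0.2, 0.1, 0, 0, 0, 1]
  ]
}}

```text
clock: 1.65
position: [0.419, -0.0872, 0.1182]
ee_rot: [-3.134, 0.097, -0.006]
force: [1.0, -0.3, 0.2]
width: 0.004
```

```bash
python3 - <<'E'
from h import *
go(-.125,-.141,.015)
import cv2
m=camera_model("wrist");im=get_image("wrist")
for P,c in (([[0,0,.02],[.056,-.075,.022],[-.098,-.238,.008],[-.098,.087,.008],[.1,-.238,.008]],(0,0,255)),):
    for q in proj("wrist",T(bed,P),m): cv2.circle(im,(int(q[0]),int(q[1])),4,c,1)
pl=[.5163,-.0407,-.1058]
for q in proj("wrist",T(pl,[[0,0,.005],[-.055,-.115,.024],[-.055,.022,.024],[.055,-.115,.024],[.055,.022,.005]],.008),m): cv2.circle(im,(int(q[0]),int(q[1])),4,(0,255,0),1)
cv2.imwrite("pics/w1.png",im)
E
```

```text
t 1.65 tcp bed [-121.7 -146.3] z 118.2 F [ 1.  -0.3  0.2] w 0.004 yawrel -0.0 j [-0.39  0.28  0.59  2.2  -0.25  0.72  0.3 ]
shift full-scale [-0.025 -0.031  0.688] turn full-scale [-0.012 -0.007 -0.   ]
```

View pics/w1.png

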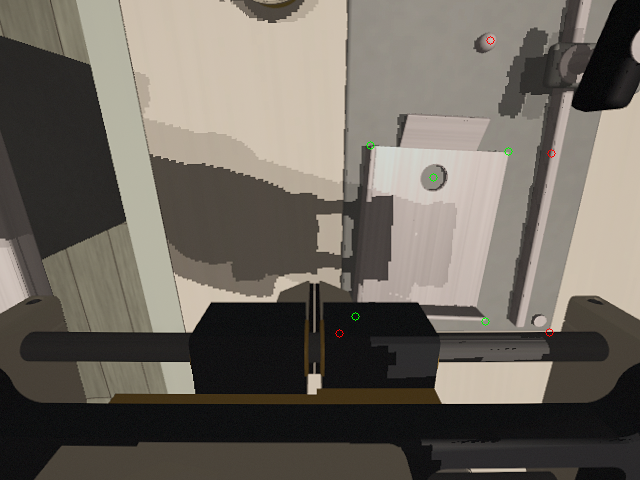

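Request:
{"name": "play_rows", "arguments": {
  "rows": [
    [-0.02, -0.03, 0.23, 0, 0, 0, 1],
    [0, 0, 0.2, 0, 0, 0, 1],
    [0, 0, 0.15, 0, 0, 0, 1],
    [0, 0, 0.08, 0, 0, 0, 1],
    [0, 0, 0.02, 0, 0, 0, 1]
  ]
}}

```text
clock: 2.2
position: [0.418, -0.0906, 0.0111]
ee_rot: [-3.139, 0.115, -0.008]
force: [0.3, 0.1, -0.4]
width: 0.001
```

```bash
python3 -c "
from h import *
go(-.076,-.141,.015)"
```

```text
t 2.2 tcp bed [-122.5 -149.7] z 11.1 F [ 0.3  0.1 -0.4] w 0.001 yawrel -0.011 j [-0.23  0.49  0.42  2.29 -0.47  0.44  0.5 ]
shift full-scale [ 0.309 -0.062 -0.025] turn full-scale [-0.002 -0.01  -0.023]
```

Request:
{"name": "play_rows", "arguments": {
  "rows": [
    [0.04, -0.05, -0.03, 0, 0, -0.02, 1],
    [0.06, 0, 0, 0, 0, 0, 1],
    [0.06, 0, 0, 0, 0, 0, 1],
    [0.04, 0, 0, 0, 0, 0, 1]
  ]
}}

```text
clock: 2.6
position: [0.4508, -0.0835, 0.0178]
ee_rot: [-3.138, 0.096, -0.008]
force: [-0.8, -0.1, -0.2]
width: 0.004
```

```bash
python3 -c "
from h import *
go(-.076,-.141,.015)"
```

```text
t 2.6 tcp bed [ -90.2 -140.7] z 17.8 F [-0.8 -0.1 -0.2] w 0.004 yawrel 0.001 j [-0.26  0.51  0.44  2.21 -0.45  0.5   0.47]
shift full-scale [0.094 0.002 0.019] turn full-scale [-0.004 -0.01   0.001]
```

Request:
{"name": "play_rows", "arguments": {
  "rows": [
    [0.04, 0, 0, 0, 0, 0, 1],
    [0.04, 0, 0, 0, 0, 0, 1],
    [0.04, 0, 0, 0, 0, 0, 1]
  ]
}}

```text
clock: 2.9
position: [0.4704, -0.0845, 0.0184]
ee_rot: [-3.138, 0.095, -0.008]
force: [-4.8, -2.5, -0.1]
width: 0.002
```

```bash
cat > snap.py <<'E'
import sys
from h import *
k=sys.argv[1]
for n,(y0,y1,x0,x1),s in (("top",(165,310,220,390),4),("side",(180,300,250,390),4)):
    a=get_image(n)[y0:y1,x0:x1];cv2.imwrite(f"pics/{n}{k}.png",cv2.resize(a,None,fx=s,fy=s,interpolation=cv2.INTER_CUBIC))
go(-.076,-.141,.015)
E
python3 snap.py 2
```

```text
t 3.0 tcp bed [ -70.6 -140.9] z 18.3 F [-2.4 -0.6  0.7] w 0.003 yawrel 0.001 j [-0.26  0.53  0.44  2.17 -0.45  0.53  0.46]
shift full-scale [-0.036  0.001  0.022] turn full-scale [-0.003 -0.01   0.002]
```

View pics/side2.png

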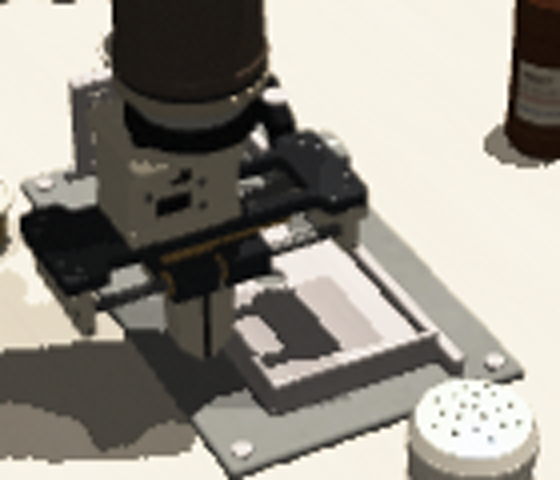

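View pics/top2.png

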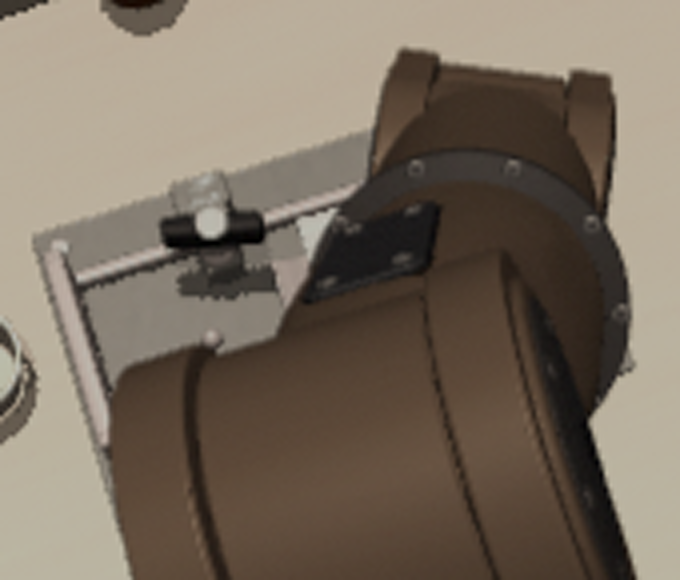

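Request:
{"name": "play_rows", "arguments": {
  "rows": [
    [0.03, 0, 0, 0, 0, 0, 1],
    [0.03, 0, 0, 0, 0, 0, 1]
  ]
}}

```text
clock: 3.2
position: [0.4707, -0.085, 0.0172]
ee_rot: [-3.135, 0.099, 0.016]
force: [-18.6, 2.0, 17.4]
width: 0.002
```

```bash
python3 snap.py 3
```

```text
t 3.3 tcp bed [ -70.3 -140.9] z 17.1 F [-16.9   0.5  13.7] w 0.004 yawrel -0.001 j [-0.26  0.54  0.45  2.15 -0.44  0.55  0.45]
shift full-scale [-0.038  0.001  0.014] turn full-scale [-0.009  0.021 -0.003]
```

View pics/side3.png

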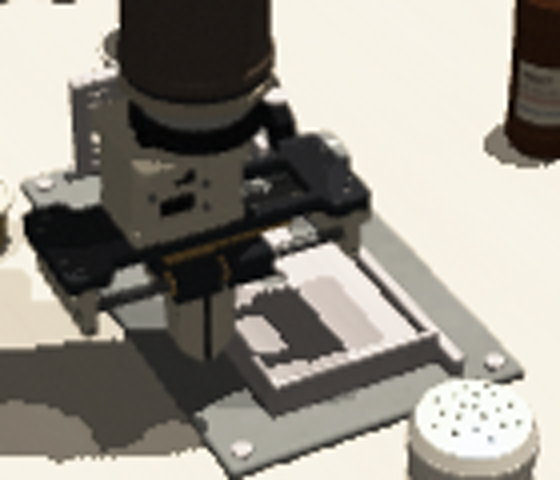

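Request:
{"name": "play_rows", "arguments": {
  "rows": [
    [-0.06, 0, 0, 0, 0, 0, 1],
    [-0.06, 0, -0.02, 0, 0, 0, 1],
    [-0.04, 0, -0.2, 0, 0, 0, 1],
    [0, 0.1, -0.25, 0, 0, 0, 1],
    [0, 0.2, -0.15, 0, 0, 0, -0.3]
  ]
}}

```text
clock: 3.8
position: [0.4424, -0.1263, 0.1109]
ee_rot: [-3.135, 0.091, 0.023]
force: [1.2, -0.6, -0.3]
width: 0.051
```

```bash
python3 -c "
from h import *
go(0,-.237,.1)"
```

```text
t 3.8 tcp bed [ -95.9 -183.9] z 110.9 F [ 1.2 -0.6 -0.3] w 0.051 yawrel 0.004 j [-0.29  0.36  0.59  2.12 -0.29  0.75  0.42]
shift full-scale [0.639 0.357 0.062] turn full-scale [-0.01   0.029  0.008]
```

Request:
{"name": "play_rows", "arguments": {
  "rows": [
    [0.18, 0.11, 0, 0, 0.02, 0, -0.3],
    [0.18, 0.11, 0, 0, 0, 0, -0.3],
    [0.18, 0.1, 0, 0, 0, 0, -0.3],
    [0.1, 0.04, 0.0, 0, 0, 0, -0.3]
  ]
}}

```text
clock: 4.2
position: [0.5394, -0.1915, 0.1171]
ee_rot: [-3.136, 0.095, -0.015]
force: [0.7, 0.7, -0.3]
width: 0.388
```

```bash
python3 - <<'E'
from h import *
go(0,-.237,.015)
im=get_image("wrist");cv2.imwrite("pics/w4.png",im);m=camera_model("wrist")
import pickle;pickle.dump(m,open("m4.pkl","wb"))
E
python3 snap.py 4
```

```text
t 4.2 tcp bed [   4.9 -243. ] z 117.1 F [ 0.7  0.7 -0.3] w 0.388 yawrel 0.001 j [-0.14  0.5   0.56  1.87 -0.36  0.86  0.53]
shift full-scale [-0.039 -0.037  0.681] turn full-scale [-0.01  -0.018  0.002]
t 4.35 tcp bed [   3.  -241.7] z 116.4 F [-0.1  0.3 -0.2] w 0.519 yawrel 0.001 j [-0.15  0.5   0.56  1.88 -0.35  0.86  0.53]
shift full-scale [-0.531 -0.668  0.676] turn full-scale [-0.011 -0.014  0.003]
```

View pics/w4.png

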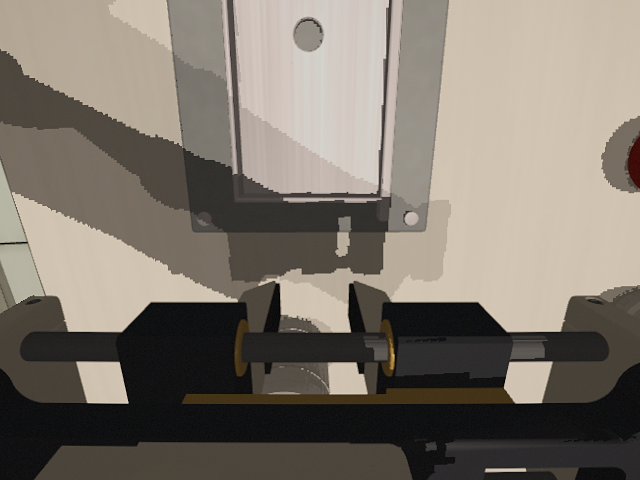

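View pics/side4.png

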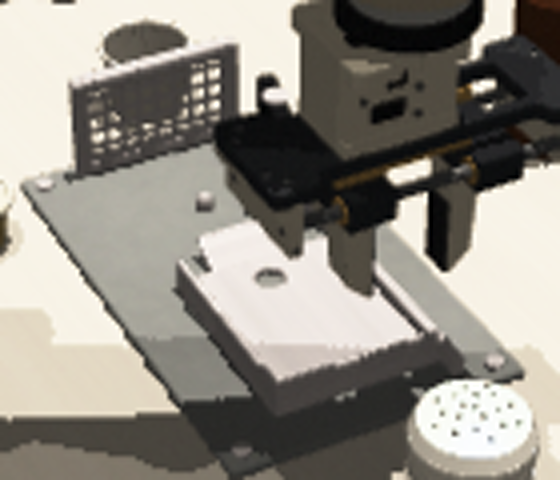

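```bash
python3 - <<'E'
from h import *
import pickle;m=pickle.load(open("m4.pkl","rb"))
for uv,z in (((308,35),.013),((237,201),.032),((380,201),.032),((391,100),.022)): print(uv,(inbed(ray("wrist",uv,z,m))*1e3).round(1))
go(0,-.237,.013)
E
```

```text
(308, 35) [  3.5 -93.2]
(237, 201) [ -49.3 -206.2]
(380, 201) [  56.6 -206.4]
(391, 100) [  62.2 -135.9]
t 4.35 tcp bed [   3.  -241.7] z 116.4 F [-0.1  0.3 -0.2] w 0.519 yawrel 0.001 j [-0.15  0.5   0.56  1.88 -0.35  0.86  0.53]
shift full-scale [-0.025 -0.028  0.689] turn full-scale [-0.011 -0.014  0.003]
```

Request:
{"name": "play_rows", "arguments": {
  "rows": [
    [-0.02, 0, 0.22, 0, -0.015, 0, -0.3],
    [0, 0, 0.2, 0, 0, 0, -0.3],
    [0, 0, 0.15, 0, 0, 0, -0.3],
    [0, 0, 0.07, 0, 0, 0, -0.3],
    [0, 0, 0, 0, 0, 0, -0.3]
  ]
}}

```text
clock: 4.85
position: [0.5319, -0.1861, 0.0193]
ee_rot: [-3.133, 0.092, -0.001]
force: [0.3, 1.0, 0.5]
width: 0.649
```

```bash
python3 -c "
from h import *
go(0,-.237,.015)"
```

```text
t 4.85 tcp bed [  -2.9 -238. ] z 19.3 F [0.3 1.  0.5] w 0.649 yawrel 0.003 j [-0.08  0.63  0.47  1.95 -0.46  0.67  0.62]
shift full-scale [ 0.019 -0.007  0.028] turn full-scale [-0.014 -0.001  0.006]
```

Request:
{"name": "play_rows", "arguments": {
  "rows": [
    [0.02, -0.08, 0.02, 0, 0, 0.005, -0.3],
    [0, -0.08, 0, 0, 0, 0, -0.3],
    [0, -0.08, 0, 0, 0, 0, -0.3],
    [0, -0.08, 0, 0, 0, 0, -0.3],
    [0, -0.08, 0, 0, 0, 0, -0.3]
  ]
}}

```text
clock: 5.35
position: [0.5401, -0.1231, 0.02]
ee_rot: [-3.134, 0.098, -0.008]
force: [-0.2, -1.1, -1.4]
width: 0.65
```

```bash
python3 -c "
from h import *
go(0,-.125,.015)"
```

```text
t 5.35 tcp bed [   1.4 -174.6] z 20.0 F [-0.2 -1.1 -1.4] w 0.65 yawrel -0.001 j [-0.2   0.62  0.48  1.98 -0.47  0.65  0.51]
shift full-scale [-0.01  -0.331  0.035] turn full-scale [-0.011 -0.01  -0.002]
```

Request:
{"name": "play_rows", "arguments": {
  "rows": [
    [0.01, -0.07, 0.01, 0, 0, 0, -0.3],
    [0.0, -0.05, 0.01, 0, 0, 0, -0.3]
  ]
}}

```text
clock: 5.55
position: [0.5422, -0.1095, 0.0189]
ee_rot: [3.138, -0.101, 0.011]
force: [-5.6, -19.8, 12.5]
width: 0.65
```

```bash
python3 snap.py 5
```

```text
t 5.65 tcp bed [   2.7 -159. ] z 18.6 F [-3.3 -8.2  5.6] w 0.65 yawrel -0.002 j [-0.24  0.62  0.48  1.99 -0.47  0.64  0.48]
shift full-scale [-0.525 -0.119  0.02 ] turn full-scale [-0.    -0.013 -0.003]
```

View pics/side5.png

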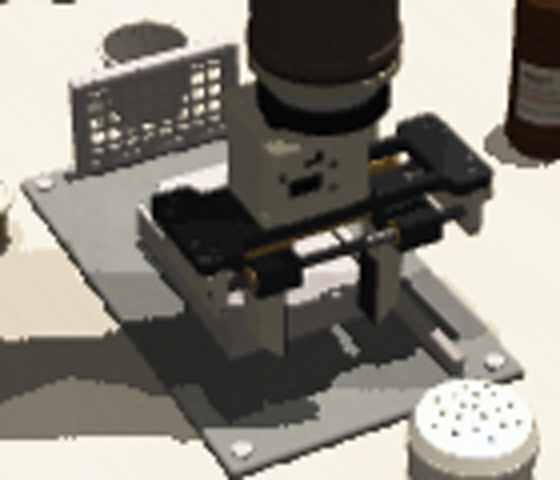

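Request:
{"name": "play_rows", "arguments": {
  "rows": [
    [0.0, -0.06, 0.0, 0, 0, 0, -0.3],
    [0.0, -0.05, 0.0, 0, 0, 0, -0.3],
    [0.0, -0.04, 0.0, 0, 0, 0, -0.3]
  ]
}}

```text
clock: 5.95
position: [0.5434, -0.0871, 0.0192]
ee_rot: [3.135, -0.105, 0.011]
force: [-0.3, -1.6, -0.9]
width: 0.65
```

```bash
python3 snap.py 6
```

```text
t 6.05 tcp bed [   2.6 -137.3] z 19.2 F [-0.5 -0.3 -0.4] w 0.646 yawrel -0.003 j [-0.29  0.62  0.49  1.99 -0.47  0.63  0.44]
shift full-scale [-0.524  0.026  0.024] turn full-scale [ 0.006 -0.015 -0.006]
```

View pics/side6.png

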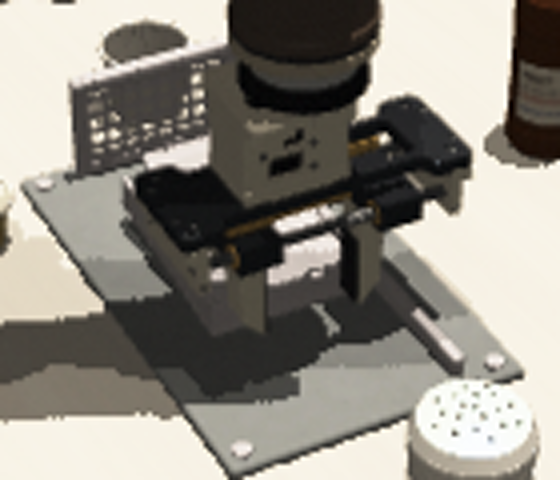

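Request:
{"name": "play_rows", "arguments": {
  "rows": [
    [0.0, -0.03, 0.0, 0, 0, 0, -0.3],
    [0.0, -0.03, 0.0, 0, 0, 0, -0.3]
  ]
}}

```text
clock: 6.25
position: [0.5445, -0.0763, 0.0193]
ee_rot: [3.137, -0.101, 0.012]
force: [-0.9, -1.4, -0.2]
width: 0.65
```

```bash
python3 snap.py 7
```

```text
t 6.35 tcp bed [   3.  -127.2] z 19.3 F [-0.8 -0.7  0.3] w 0.65 yawrel -0.002 j [-0.31  0.61  0.49  2.   -0.47  0.63  0.43]
shift full-scale [-0.526  0.093  0.025] turn full-scale [ 0.005 -0.015 -0.004]
```

View pics/side7.png

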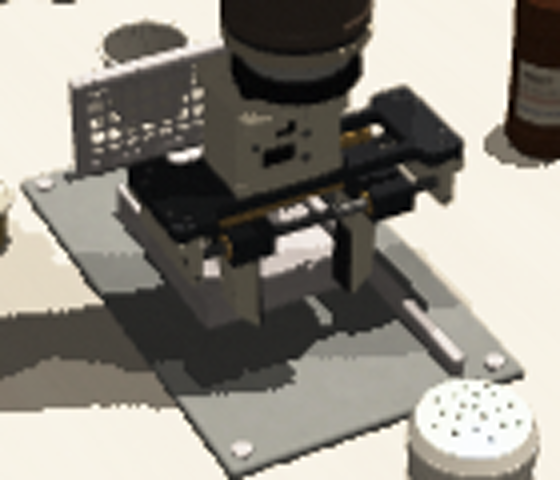

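Request:
{"name": "play_rows", "arguments": {
  "rows": [
    [0.0, -0.025, 0.0, 0, 0, 0, -0.3],
    [0, 0, 0.0, 0, 0, 0, -0.3]
  ]
}}

```text
clock: 6.55
position: [0.5449, -0.0722, 0.0193]
ee_rot: [3.137, -0.101, 0.012]
force: [-0.6, 0.1, -0.5]
width: 0.648
```

```bash
python3 snap.py 8
```

```text
t 6.65 tcp bed [   3.  -123.8] z 19.3 F [ 0.4 -0.6  0.4] w 0.653 yawrel -0.003 j [-0.31  0.61  0.49  2.   -0.47  0.63  0.42]
shift full-scale [-0.527  0.116  0.025] turn full-scale [ 0.006 -0.016 -0.005]
```

View pics/side8.png

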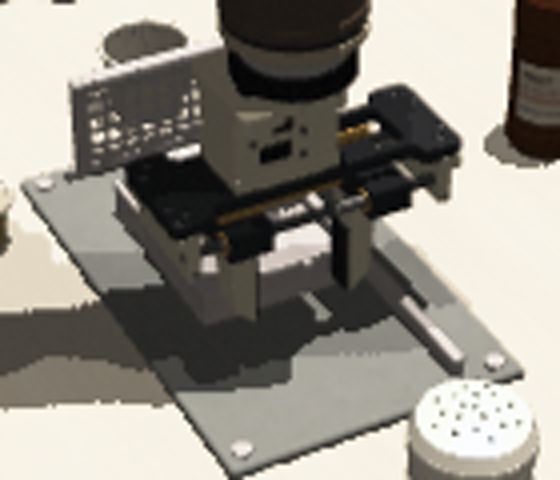

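Request:
{"name": "play_rows", "arguments": {
  "rows": [
    [0.0, -0.025, 0.0, 0, 0, 0, -0.3],
    [0, 0, 0.0, 0, 0, 0, -0.3]
  ]
}}

```text
clock: 6.85
position: [0.5449, -0.0699, 0.0194]
ee_rot: [3.135, -0.103, 0.012]
force: [-0.0, -1.4, -0.5]
width: 0.645
```

```bash
python3 snap.py 9
```

```text
t 6.95 tcp bed [   2.9 -121.2] z 19.4 F [-0.5 -2.5  0.6] w 0.646 yawrel -0.004 j [-0.32  0.61  0.49  2.   -0.47  0.63  0.41]
shift full-scale [-0.526  0.134  0.025] turn full-scale [ 0.008 -0.016 -0.008]
```

View pics/side9.png

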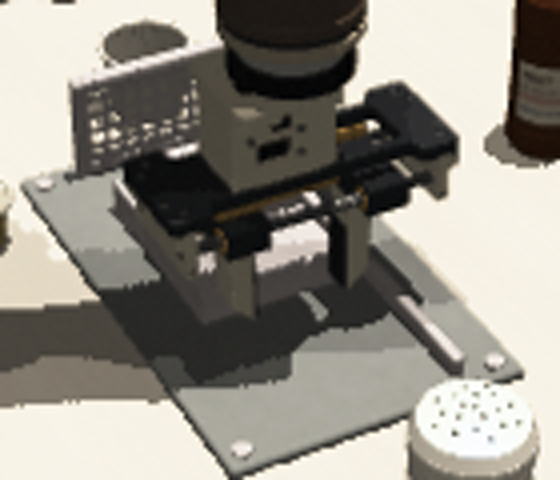

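View pics/top9.png

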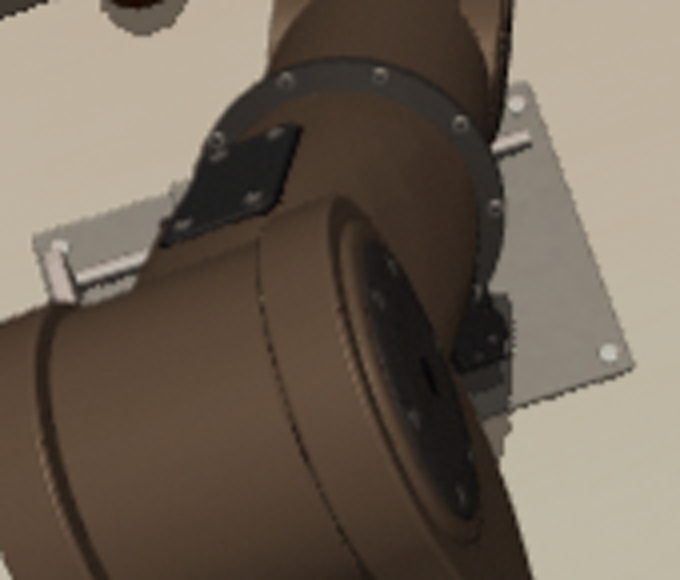

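```bash
python3 -c "
from h import *
cv2.imwrite('pics/w9.png',get_image('wrist'))"
```

```text
(no output)
```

View pics/w9.png

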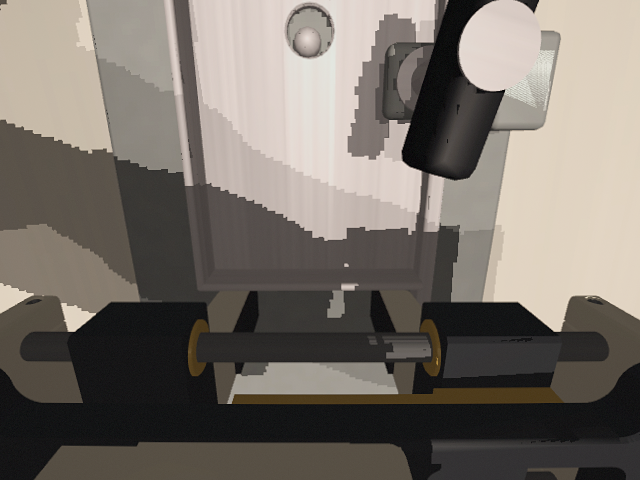

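```bash
python3 -c "
from h import *
m=camera_model('wrist')
print(inbed(ray('wrist',(310,30),.013,m)),inbed(ray('wrist',(307,42),.020,m)))
print(inbed(ray('wrist',(200,288),.032,m)),inbed(ray('wrist',(430,288),.032,m)))"
```

```text
[0.0015235  0.00561907] [ 0.00024805 -0.00060051]
[-0.05199122 -0.10722961] [ 0.05863507 -0.10811539]
```

Request:
{"name": "play_rows", "arguments": {
  "rows": [
    [0.0, 0.08, 0.0, 0, 0, 0, -0.3],
    [0.0, 0.1, -0.1, 0, 0, 0, -0.3],
    [0, 0, -0.32, 0, 0, 0, -0.3],
    [0, 0, -0.32, 0, 0, 0, -0.3],
    [0, 0, -0.2, 0, 0, 0, -0.3]
  ]
}}

```text
clock: 7.5
position: [0.5387, -0.0986, 0.1605]
ee_rot: [3.137, -0.104, -0.004]
force: [0.4, 0.4, -0.4]
width: 0.645
```

```bash
python3 snap.py 10; python3 -c "
from h import *
o=observe();cv2.imwrite('pics/w10.png',get_image('wrist'))"
```

```text
t 7.6 tcp bed [   0.5 -150.3] z 161.9 F [ 0.  -0.4 -0.2] w 0.652 yawrel -0.004 j [-0.38  0.42  0.64  1.88 -0.3   0.93  0.33]
shift full-scale [-0.513 -0.063  0.977] turn full-scale [ 0.006 -0.006 -0.008]
```

View pics/side10.png

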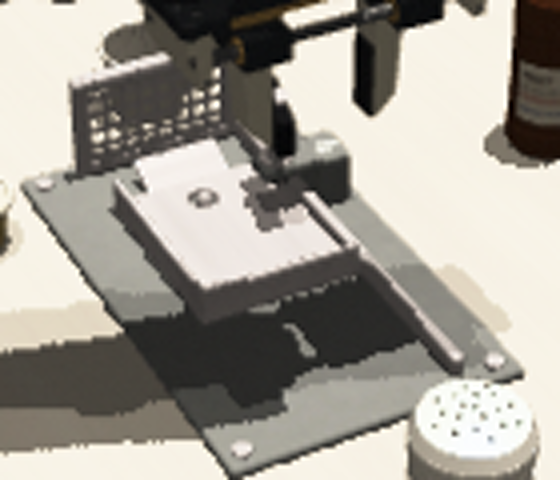

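View pics/w10.png

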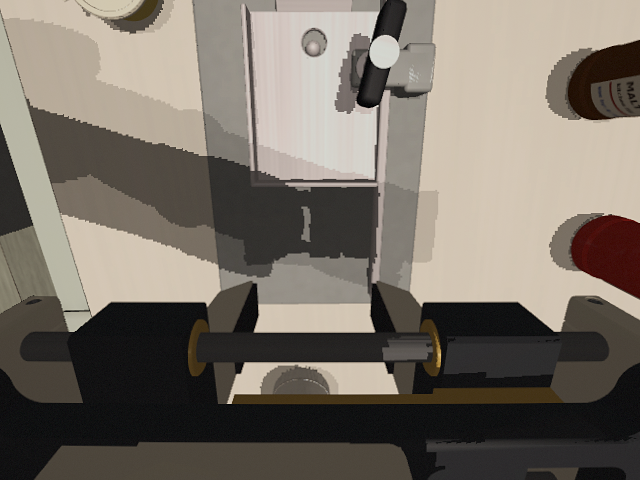

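```bash
python3 - <<'E'
from h import *
a=get_image("side")[205:265,275:345];cv2.imwrite("pics/s11.png",cv2.resize(a,None,fx=9,fy=9,interpolation=cv2.INTER_CUBIC))
m=camera_model("wrist");b=get_image("wrist")[0:195,235:390];cv2.imwrite("pics/w11.png",cv2.resize(b,None,fx=3.9,fy=3,interpolation=cv2.INTER_CUBIC) if 0 else cv2.resize(b,None,fx=3,fy=3,interpolation=cv2.INTER_CUBIC))
import pickle;pickle.dump(m,open("m11.pkl","wb"))
E
```

View pics/s11.png

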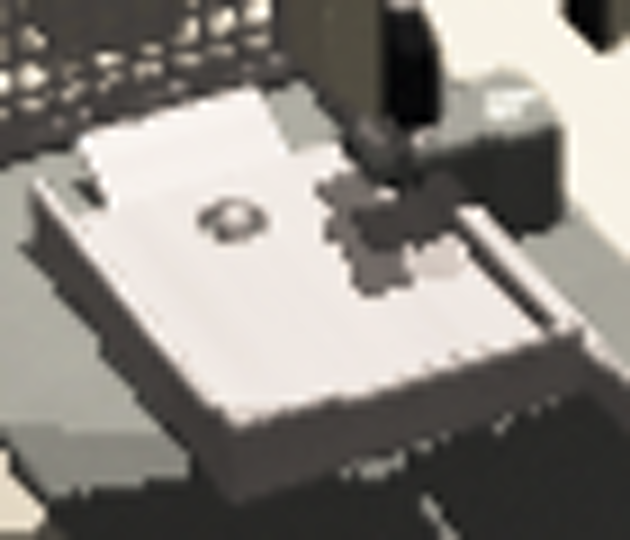

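View pics/w11.png

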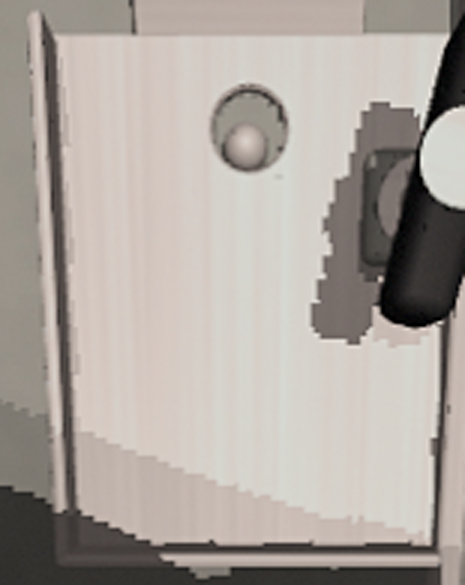

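```bash
python3 - <<'E'
from h import *
import pickle;m=pickle.load(open("m11.pkl","rb"))
s=lambda u,v:cr(u,v,9,275,205); w=lambda u,v:cr(u,v,3,235,0)
O=[("side",(-.055,.022,.024),s(40,182)),("side",(-.055,-.115,.024),s(233,424)),("side",(.055,-.115,.024),s(584,333)),("side",(0,0,.005),s(232,220)),
("wrist",(-.055,.022,.024),w(33,15)),("wrist",(-.055,-.115,.024),w(60,565)),("wrist",(.055,-.115,.024),w(445,565)),("wrist",(0,0,.005),w(249,128)),("wrist",(-.03,.022,.005),w(135,33))]
Rb=Ro.from_euler("z",bed[2])
def X(p,l): # in bed frame x,y,z,rx,ry,rz
    q=Ro.from_rotvec(p[3:]).apply(l)+p[:3]; return Rb.apply(q)+[bed[0],bed[1],0]
def f(p): return np.concatenate([(proj(n,X(p,l),m if n=="wrist" else None)[0]-uv)*(1 if n=="side" else .7) for n,l,uv in O])
r=least_squares(f,[0,.004,.008,0,0,0],loss="soft_l1");print(r.x.round(4));print(f(r.x).reshape(-1,2).round(1).tolist())
# alternatives
for lab,p in(("flat",[.001,.004,.008,0,0,0]),("tilt",[.001,.004,.0145,.09,0,0])):
    g=lambda q:f([q[0],q[1],p[2],p[3],0,q[2]]);rr=least_squares(g,[.001,.004,0],loss="soft_l1");print(lab,rr.cost,rr.x)
print("pin",proj("side",T(bed,[[0,0,.02]])),"pin seen",s(234,215), "wrist",proj("wrist",T(bed,[[0,0,.02]]),m),w(246,143))
E
```

```text
[ 0.0015  0.0054  0.0055 -0.0169  0.0366 -0.0012]
[[-0.7, -0.3], [0.4, 0.7], [0.7, -0.3], [0.4, 0.7], [-0.8, -2.1], [-0.2, 0.3], [-0.1, -0.4], [0.3, 0.3], [0.4, 0.6]]
flat 4.108726718892608 [0.00182869 0.00527737 0.0008612 ]
tilt 12.474665392806958 [0.00192896 0.00438186 0.00278472]
pin [[300.98883631 228.06146074]] pin seen [300.55555556 228.44444444] wrist [[316.14410299  47.50002771]] [316.66666667  47.33333333]
```

```bash
python3 - <<'E'
from h import *
a=[inbed(ray("top",cr(u,v,4.4,220,175),.0795)) for u,v in((178,211),(291,206))]
print(a,np.arctan2(*(a[0]-a[1])))
import pickle;m=pickle.load(open("m11.pkl","rb"))
im=cv2.imread("pics/w10.png")
for th,c in((.15,(255,0,0)),(.25,(0,255,0)),(.35,(0,0,255))):
    p=[*T(bed,[[.043,-.02,0]])[0][:2],bed[2]-th]
    q=proj("wrist",T(p,[[x*.007,y*.03,.0945] for x,y in((-1,-1),(1,-1),(1,1),(-1,1))]),m)
    im=cv2.polylines(im,[q.astype(int)],True,c,1)
cv2.imwrite("pics/w12.png",cv2.resize(im[0:150,300:470],None,fx=4,fy=4))
go(.043,-.02,.13,-.25)
E
```

```text
[array([0.05155235, 0.00968155]), array([ 0.0352028 , -0.04794746])] 0.27643955806195647
t 7.75 tcp bed [  -2.4 -149. ] z 157.1 F [ 0.5  1.2 -0.9] w 0.648 yawrel -0.003 j [-0.38  0.43  0.63  1.89 -0.31  0.93  0.33]
shift full-scale [ 0.301 -0.861  0.177] turn full-scale [0.007 0.009 0.494]
```

View pics/w12.png

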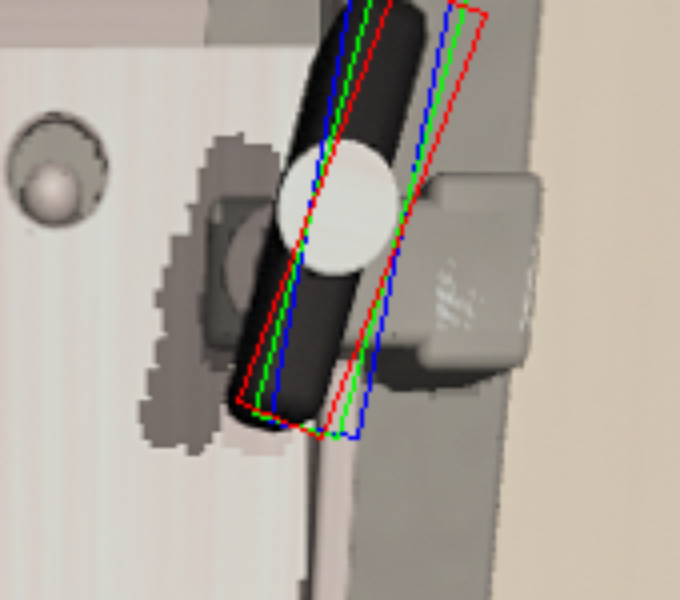

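Request:
{"name": "play_rows", "arguments": {
  "rows": [
    [0.1, -0.29, 0.02, 0, 0, 0, -0.3],
    [0.1, -0.29, 0.02, 0, 0, 0, -0.3],
    [0.1, -0.28, 0.02, 0, 0, 0, -0.3],
    [0, 0, 0.02, 0, 0, 0.28, -0.3],
    [0, 0, 0, 0, 0, 0.28, -0.3]
  ]
}}

```text
clock: 8.25
position: [0.589, 0.0312, 0.1364]
ee_rot: [3.086, -0.554, -0.023]
force: [0.1, -0.2, 0.6]
width: 0.646
```

```bash
python3 - <<'E'
from h import *
go(.043,-.02,.07,-.28)
m=camera_model("wrist");cv2.imwrite("pics/w13.png",get_image("wrist"))
print(proj("wrist",T(bed,[[.043,-.02,.0945],[0,0,.02]]),m))
E
python3 snap.py 13
```

```text
t 8.25 tcp bed [ 40.7 -17.6] z 136.4 F [ 0.1 -0.2  0.6] w 0.646 yawrel -0.293 j [-0.6   0.54  0.68  1.79 -0.4   0.97 -0.12]
shift full-scale [0.025 0.007 0.442] turn full-scale [ 0.017  0.027 -0.027]
[[319.89345553 271.63629962]
 [264.86445447 229.3963412 ]]
t 8.4 tcp bed [ 40.8 -18.3] z 137.0 F [-0.1 -0.   0.1] w 0.651 yawrel -0.286 j [-0.6   0.54  0.68  1.79 -0.4   0.97 -0.11]
shift full-scale [-0.505  0.998  0.829] turn full-scale [ 0.013  0.028 -0.573]
```

View pics/w13.png

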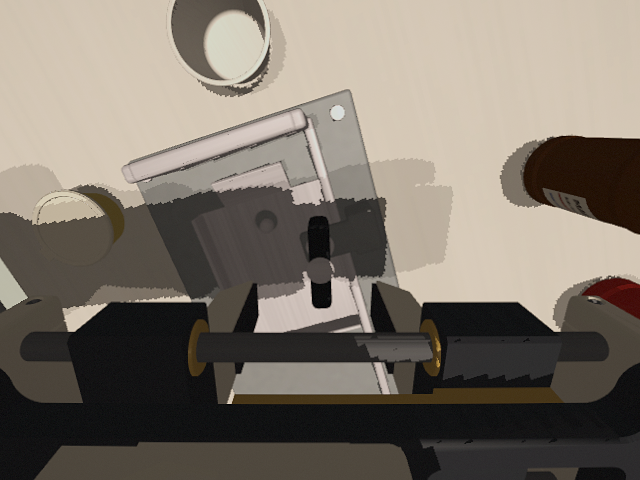

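View pics/side13.png

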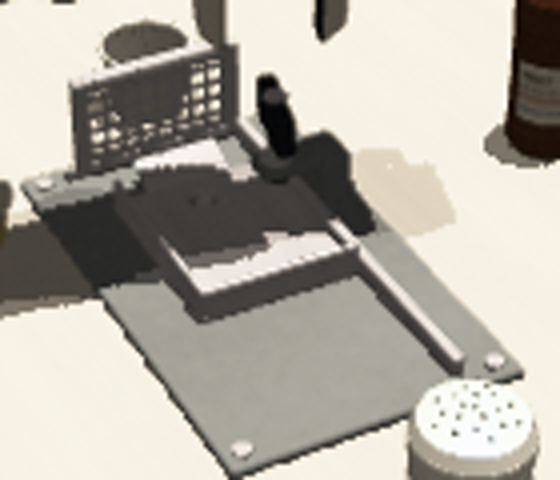

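Request:
{"name": "play_rows", "arguments": {
  "rows": [
    [0.02, 0, 0.12, 0.015, 0.025, 0, -0.3],
    [0, 0, 0.12, 0, 0, 0, -0.3],
    [0, 0, 0.11, 0, 0, 0, -0.3],
    [0, 0, 0.05, 0, 0, 0, -0.3]
  ]
}}

```text
clock: 8.8
position: [0.5911, 0.0261, 0.0746]
ee_rot: [3.096, -0.522, -0.0]
force: [-0.3, 0.4, 0.4]
width: 0.655
```

```bash
python3 - <<'E'
from h import *
go(.043,-.02,.07,-.29)
E
```

```text
t 8.8 tcp bed [ 43.1 -22.6] z 74.6 F [-0.3  0.4  0.4] w 0.655 yawrel -0.272 j [-0.55  0.61  0.61  1.85 -0.46  0.83 -0.03]
shift full-scale [-0.005 -0.017  0.031] turn full-scale [ 0.004 -0.     0.036]
```

Now grip.

Request:
{"name": "play_rows", "arguments": {
  "rows": [
    [0, -0.017, 0.03, 0, 0, 0.02, -0.3],
    [0, 0, 0, 0, 0, 0, 1],
    [0, 0, 0, 0, 0, 0, 1],
    [0, 0, 0, 0, 0, 0, 1],
    [0, 0, 0, 0, 0, 0, 1]
  ],
  "force": 20
}}

```text
clock: 9.3
position: [0.5921, 0.0271, 0.0705]
ee_rot: [3.094, -0.533, -0.0]
force: [0.7, 0.2, -0.0]
width: 0.352
```

Request:
{"name": "play_rows", "arguments": {
  "rows": [
    [0, 0, 0, 0, 0, 0, 1],
    [0, 0, 0, 0, 0, 0, 1],
    [0, 0, 0, 0, 0, 0, 1]
  ]
}}

```text
clock: 9.6
position: [0.5915, 0.0277, 0.0711]
ee_rot: [3.095, -0.532, -0.002]
force: [-3.5, -0.0, -1.4]
width: 0.153
```

```bash
python3 - <<'E'
from h import *
go(.043,-.02,.07,-.29)
E
```

```text
t 9.6 tcp bed [ 43.4 -20.9] z 71.1 F [-3.5 -0.  -1.4] w 0.153 yawrel -0.279 j [-0.55  0.61  0.61  1.85 -0.47  0.82 -0.04]
shift full-scale [-0.004 -0.005  0.007] turn full-scale [0.003 0.002 0.023]
```

Request:
{"name": "play_rows", "arguments": {
  "rows": [
    [0, 0, 0.04, 0, 0, 0, 1],
    [0, 0, 0.04, 0, 0, 0, 1],
    [0, 0, 0.04, 0, 0, 0, 1],
    [0, 0, 0.02, 0, 0, 0, 1]
  ],
  "force": 30
}}

```text
clock: 10.0
position: [0.5919, 0.0278, 0.0516]
ee_rot: [-3.095, 0.532, 0.0]
force: [-16.4, 3.2, 45.4]
width: 0.147
```

```bash
python3 - <<'E'
from h import *
go(.043,-.02,.053,-.29)
E
python3 snap.py 14
```

```text
t 10.0 tcp bed [ 43.8 -20.8] z 51.6 F [-16.4   3.2  45.4] w 0.147 yawrel -0.279 j [-0.54  0.64  0.59  1.87 -0.49  0.78 -0.02]
shift full-scale [-0.006 -0.004 -0.009] turn full-scale [-0.003  0.001  0.023]
t 10.1 tcp bed [ 43.6 -20.7] z 51.6 F [-10.9   0.8  29.9] w 0.147 yawrel -0.279 j [-0.54  0.64  0.59  1.87 -0.49  0.78 -0.02]
shift full-scale [-0.546  0.991  0.243] turn full-scale [-0.003  0.001 -0.557]
```

View pics/side14.png

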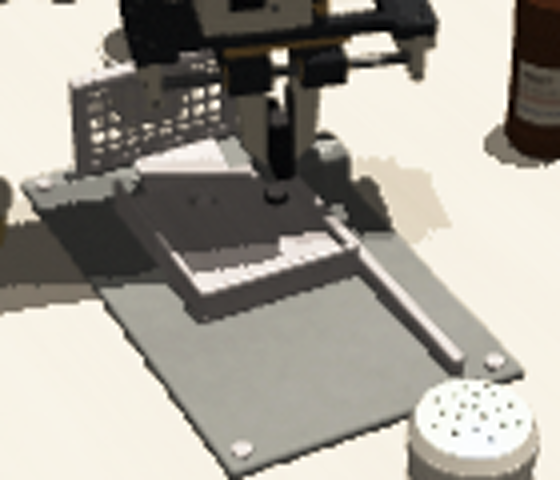

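Request:
{"name": "play_rows", "arguments": {
  "rows": [
    [0, 0, -0.004, 0, 0, 0.25, 1],
    [0, 0, 0, 0, 0, 0.28, 1],
    [0, 0, 0, 0, 0, 0.28, 1],
    [0, 0, 0, 0, 0, 0.28, 1],
    [0, 0, 0, 0, 0, 0.28, 1]
  ]
}}

```text
clock: 10.6
position: [0.591, 0.0284, 0.0519]
ee_rot: [-2.716, 1.571, 0.005]
force: [-4.5, 0.4, 7.8]
width: 0.151
```

```bash
python3 - <<'E'
from h import *
go(.043,-.02,.053,-1.5);print(observe()["ft_torque"])
E
```

```text
t 10.6 tcp bed [ 42.8 -20.3] z 51.9 F [-4.5  0.4  7.8] w 0.151 yawrel -0.987 j [-0.65  0.7   0.78  1.88 -0.66  0.85 -0.57]
shift full-scale [-0.001 -0.002 -0.007] turn full-scale [-1.000e-03  1.000e-02  1.026e+00]
[0.08514511 1.17492441 0.06450909]
```

Request:
{"name": "play_rows", "arguments": {
  "rows": [
    [0, 0, 0, 0, 0, 0.28, 1],
    [0, 0, 0, 0, 0, 0.28, 1],
    [0, 0, 0, 0, 0, 0.25, 1],
    [0, 0, 0, 0, 0, 0.15, 1]
  ]
}}

```text
clock: 11.0
position: [0.5908, 0.0289, 0.0519]
ee_rot: [-2.241, 2.197, 0.008]
force: [-4.6, 1.7, 9.2]
width: 0.149
```

```bash
python3 - <<'E'
from h import *
go(.043,-.02,.053,-1.5);print(observe()["ft_torque"])
E
```

```text
t 11.0 tcp bed [ 42.6 -19.8] z 51.9 F [-4.6  1.7  9.2] w 0.149 yawrel -1.489 j [-0.72  0.75  0.91  1.88 -0.77  0.91 -0.97]
shift full-scale [ 0.001 -0.003 -0.008] turn full-scale [0.003 0.012 0.022]
[0.20932586 1.15573011 0.04040788]
```

Request:
{"name": "play_rows", "arguments": {
  "rows": [
    [0, 0, 0, 0, 0, 0.08, 1],
    [0, 0, 0, 0, 0, 0.0, 1]
  ]
}}

```text
clock: 11.2
position: [0.5908, 0.0289, 0.0518]
ee_rot: [-2.194, 2.245, 0.008]
force: [-5.0, 1.7, 10.4]
width: 0.15
```

```bash
python3 - <<'E'
from h import *
go(.043,-.02,.053,-1.5);print(observe()["ft_torque"])
E
```

```text
t 11.2 tcp bed [ 42.6 -19.8] z 51.8 F [-5.   1.7 10.4] w 0.15 yawrel -1.532 j [-0.72  0.76  0.93  1.88 -0.78  0.91 -1.01]
shift full-scale [ 0.002 -0.003 -0.008] turn full-scale [ 0.004  0.011 -0.064]
[0.10661347 1.19314305 0.47372089]
```

Request:
{"name": "play_rows", "arguments": {
  "rows": [
    [0, 0, 0, 0, 0, 0, 0.3],
    [0, 0, 0, 0, 0, 0, 0.1],
    [0, 0, 0, 0, 0, 0, 0.1],
    [0, 0, 0, 0, 0, 0, 0.1]
  ]
}}

```text
clock: 11.6
position: [0.5919, 0.0285, 0.0506]
ee_rot: [-2.195, 2.245, 0.004]
force: [0.3, 0.4, 0.2]
width: 0.429
```

Request:
{"name": "play_rows", "arguments": {
  "rows": [
    [0, 0, -0.1, 0, 0, 0, 0.1],
    [0, 0, -0.3, 0, 0, 0, 0.1],
    [0, 0, -0.3, 0, 0, 0, 0.1],
    [0, 0.3, -0.1, 0, 0, 0, 0.1],
    [0, 0.3, -0.1, 0, 0, 0, 0.1]
  ]
}}

```text
clock: 12.1
position: [0.5044, 0.0281, 0.192]
ee_rot: [2.195, -2.247, 0.003]
force: [-0.8, 0.4, 1.4]
width: 0.45
```

```bash
python3 - <<'E'
from h import *
m=camera_model("wrist");cv2.imwrite("pics/w15.png",get_image("wrist"))
E
python3 snap.py 15
```

```text
t 12.25 tcp bed [-44.6 -24.4] z 192.0 F [ 1.   0.8 -0.4] w 0.449 yawrel -1.532 j [-1.01  0.47  1.2   1.97 -0.51  1.05 -1.17]
shift full-scale [0.771 0.241 1.178] turn full-scale [-4.000e-03  2.000e-03 -3.063e+00]
```

View pics/w15.png

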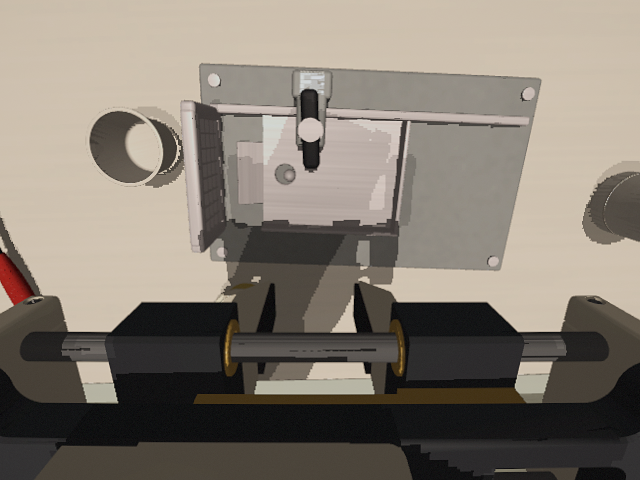

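View pics/side15.png

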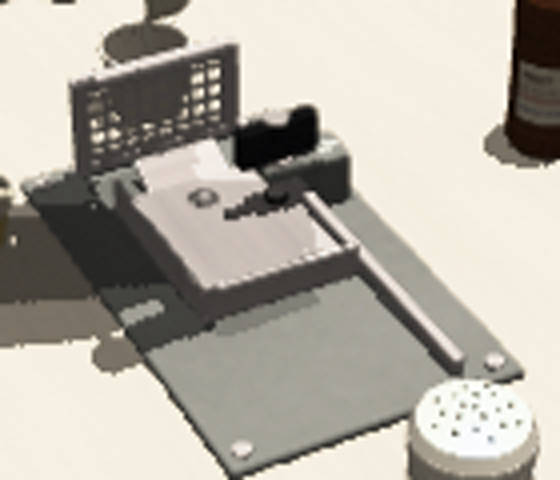

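```bash
python3 - <<'E'
from h import *
im=get_image("wrist");m=camera_model("wrist")
for z in(.0775,.0945): print(z,proj("wrist",T(bed,[[.043,-.02,z]]),m))
for z in(.0775,.0945): print(z,proj("side",T(bed,[[.013,-.02,z],[.073,-.02,z]]))-[250,180])
cv2.imwrite("pics/w16.png",cv2.resize(im[60:240,220:420],None,fx=4,fy=4 if 0 else 4)[:600])
for n in(0,1): a=get_image("side")[190:240,270:350]
cv2.imwrite("pics/s16.png",cv2.resize(a,None,fx=9,fy=9,interpolation=cv2.INTER_CUBIC))
E
```

```text
0.0775 [[313.60525504 130.4048682 ]]
0.0945 [[313.59306519 130.02857294]]
0.0775 [[58.46406712 32.41976154]
 [79.14306449 26.48906806]]
0.0945 [[58.37200179 26.84024364]
 [79.21176504 20.95390289]]
```

View pics/w16.png

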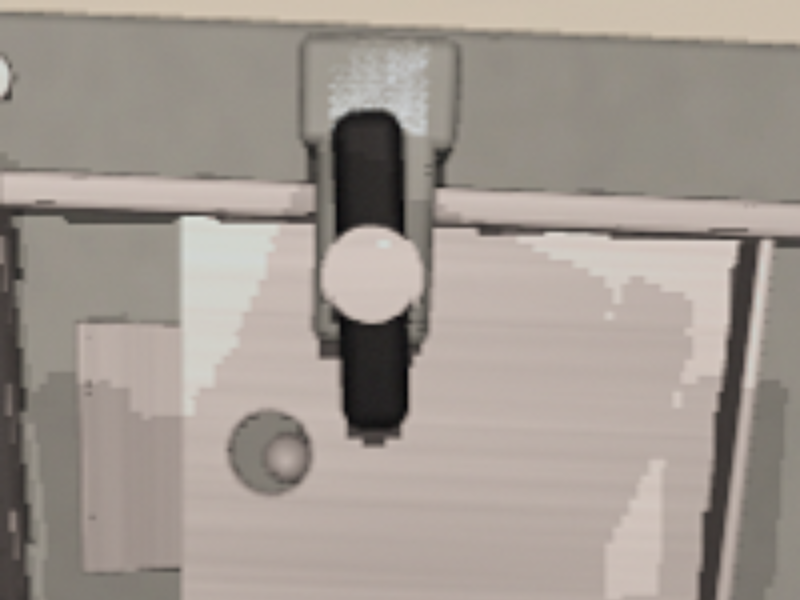

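View pics/s16.png

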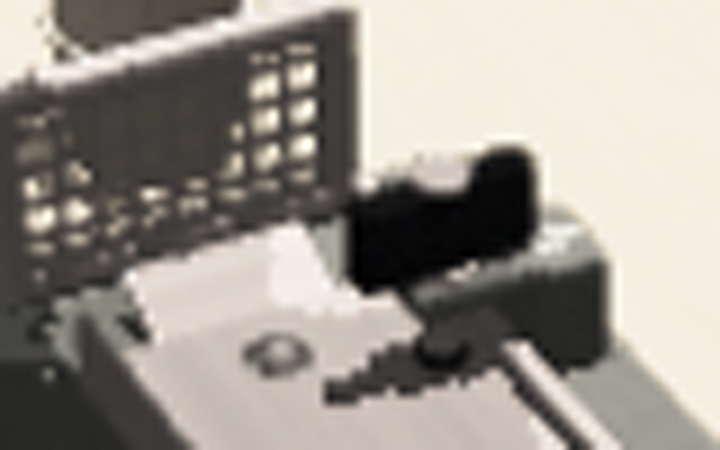

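```bash
python3 -c "
from cell import *
o=observe();print(o['clock'],o['force'],o['position']);print(sign_off())"
```

```text
12.4 [ 0.07938134 -1.09937754  0.34800027] [0.5055713  0.02919041 0.19078588]
the job is handed in; nothing more can be done
None
```

I handed the job in at 12.4 s. The plate is over the pin and lying flat, and the wing knob is fully down and turned to its stop. `sign_off` gave no verdict.

I pushed the plate sideways against the fence, then along the fence with two finger contacts until its hole dropped over the pin. I then gripped the wing, pressed it down to its stop, turned it clockwise, let go and moved the arm clear.

- **Plate:** A pose fit with the plate held flat matched the pictures better than one with it tilted. A freer fit of the same points gave about 0.04 rad of apparent tilt, over the 0.03 limit. I put that down to measurement noise, because its height came out below the bed surface.
- **Hole and pin:** The plate went past centre, so the pin sits towards the trailing side of the hole. The offset is about 4–5 mm, inside the 7 mm limit. I did not nudge it back.
- **Knob:** The top of the wing matches the fully-down height (z 0.0775) in the side view. The wing stands across the fence, and the tool had turned to about 1.53 rad when the torque rose at the stop.
- **Tub, pot and dredger:** The last pictures show the pot and dredger standing in place. I kept clear of the tub but did not measure any of the three again.

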